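Secure the spindle drive for carrying

ROBOT

A 6-joint arm with a two-finger parallel gripper is mounted at the origin on the work surface. World frame = base frame: x ahead of the robot, y to its left, z up, the work surface at z = 0. Lengths are in m, angles in degrees, forces in N, time in s.
With the tool pointing down it reaches from about 0.275 to 0.75 m from the base axis. Payload 10.2 kg.
Tool frame: the origin (TCP) lies on the centre line of the jaws, within the pads' length; the fingertips stand 14 mm ahead of it and the grasp point (between the pads) lies 5 mm behind it; z points along the fingers, y is the line along which they close (so a half turn about z gives the same grasp; the last joint's range is limited). The gripper opens to 85 mm and grips with 20 to 120 N. Pads are 22 mm wide; open, the fingers measure 114 mm over their backs; the gripper's body (76 mm by 85 mm) begins 54 mm behind the grasp point. The pads swing forward as they close: fully open they stand 13 mm farther back than shut.
Start: joints at [59.278, 17.928, 85.812, -0, 76.261, -12.8], TCP at [0.162, 0.5, 0.245] pointing down, gripper open.
Joint ranges: [-168.41, 168.41], [-55.51, 124.54], [10.69, 146.95], [-70.63, 250.63], [1, 178], [-165.06, 165.06]. Speed limits (degrees/s): [136.94, 136.94, 172.46, 180, 180, 180].

INTERFACE

Orientations are given as [roll, pitch, yaw] about the fixed x, y, z axes, in that order (R = Rz(yaw) Ry(pitch) Rx(roll)).
In Python, from workcell import get_state, read_camera, job_done gives the robot as it stands.
- The arm moves only by the tool move_arm, never from a script. Its argument "rows" is a list that holds one entry, the list of rows, each a list of 7 numbers: the shift along the tool's x, y, z scaled (see below), then the turn, a rotation vector about the tool's x, y, z scaled (see below), then the opening, from 0 (shut) to 1 (fully open). A call has 1 to 5 rows; each row shifts and turns the commanded pose from where the row before left it, along the tool's axes as they then stand; what a row does not reach is not made up. The controller multiplies each number of a shift by 120 mm and each number of a turn by 45 degrees. A row lasts 1/8 s, in which the tool goes at most 62.5 mm and 10.7 degrees, less where a joint would pass 70% of its speed; a pose out of reach is approached as far as the arm can. A call with a number of a shift or a turn outside -1 to 1 is refused whole. A call with a gripper value outside its range is refused whole. The fingers move at their own pace and stop on an object; the grip force is fixed at half the most. Time passes only in rows, so rows that do not move let the fingers close. It gives the time, the measured TCP pose, the force, the opening and the grip force at its end, in the units of the state.
- get_state(): the state, without advancing time (a new reading comes with each control period).
- read_camera(name): name is "side" or "top" or "wrist"; returns a dict with "frame" (400x640x3 uint8, red, green, blue), "range_z" (400x640 float32, m along the optical axis (not along the pixel's ray), 0 where there is no reading), "fx", "fy", "cx", "cy" (pixels), "rvec" (rotation vector, rad) and "tvec" (3), from world to camera coordinates, as OpenCV has them. Camera axes: x right, y down, z forward; pixel columns grow to the right and rows downward; lengths in m; the calibration is good to about 2 mm. The wrist camera is an equidistant fisheye: a pixel r from the principal point sees the ray r / f radians off the axis. A picture is of the moment at which its call begins.
- job_done(): hands the job in; it is judged then, once.
The state is a dict: "time_s": time; "joint_positions": joint angles; "joint_velocities": joint speeds; "joint_efforts": joint torques, N m; "ee_pos": TCP position; "orientation": TCP orientation; "contact_force": force on the tool from outside, world axes, zero at the start; "wrist_torque": the same for the moment, N m; "opening": opening from 0.0 (shut) to 1.0 (fully open); "grip_force": force on a finger pad.
Only numpy, scipy, OpenCV 4.12 (cv2) and the standard library are available. Lean on these libraries where they do the work, as an engineer would, in place of code of your own. Each camera call takes 0.05 s, during which the arm holds its last target. There are 200 camera calls.

TASK

Get the goldsmith's little spindle drive (the grey unit with the sloping front) ready to be carried: first push the round metal cap on its front fully home onto the spindle, then slide the black grip of the transport lock beside it all the way to its end stop on the cap's side, so that the lock's steel fork holds the cap down. Leave everything else on the bench where it is.

Things in the scene. Friction and masses are not known exactly. Their poses are not given: they have to be found in the camera images.
- unit: the spindle drive, fixed to the bench: grey housing 165 mm deep (its x), 250 mm wide (its y), 132 mm tall; origin under its middle, z up. Its front (-x side) is a panel sloping 38 degrees from level, from 40 mm height at x = -80 mm up to 132 mm at x = +38 mm; cap and transport lock stand on one line across the panel's middle
- panel_mid (a point): middle of the sloping panel's surface (150 mm long up the slope, 250 mm wide). Axes: x up the slope, y across it towards the cap, z square out of the panel. The cap's axis is at y = +50 mm; the lock's grip slides from y = -85 mm to -30 mm
- bar_mid (a point): middle of the steel hanger bar above the panel, 10 mm thick, 224 mm long, parallel to the unit's y; axes as the unit's. From its ends arms go back to the rear of the unit. It is in the way of a hand from straight above; the room on its front side (unit's -x) is free, so come in square to the panel, tilted 38 degrees
- cap (a joint): how far the cap stands off its seat along the panel's normal, m: 0 = fully home, up to 0.018; it starts some way off, stays where it is left and takes about 5 N to push
- cap_top (a point): centre of the flat top of the cap, a plain aluminium cylinder 28 mm in diameter with a flange 44 mm wide and 5 mm thick at its foot; the top is 44 mm above the panel when home. Axes: x up the slope, y across the panel towards the cap end (the unit's +y), z out of the panel, along which the cap slides
- lock (a joint): travel of the transport lock, m: 0 = open (grip far from the cap), 0.055 = locked, at its end stop nearest the cap; it stays where it is left and takes about 3 N to slide
- lock_top (a point): centre of the top of the lock's black grip: 22 mm along x, 14 mm along y, standing 32 mm above the slide's steel plate, top 43 mm above the panel. x up the slope, y the way it locks (towards the cap), z out of the panel. A flat steel fork (46 mm wide, upper side 12 mm above the panel) reaches 85 mm along +y from it; locked, its prongs lie over the flange on both sides of the cap
- cleaner: ultrasonic cleaner, fixed to the bench, a white box 205 x 145 x 139 mm; origin under its middle; not to be used
- screwdriver: screwdriver lying on the bench just in front of the drive unit, about 170 mm long and 25 mm thick; origin under its middle; not to be used
- blower: terracotta-coloured rubber blower bulb standing on its base, 56 mm wide, 90 mm tall; origin under its centre; not to be used
- jar: small glass jar with a steel lid, 52 mm wide, 65 mm tall; origin under its centre; not to be used
- bench_block: square steel bench block, 65 x 65 x 22 mm; origin under its centre; not to be used
- hammer: hammer lying on the bench, about 220 mm long; origin under its middle; not to be used
- tray: shallow open wooden tray, 75 x 100 x 18 mm; origin under its centre; not to be used

How it is judged (in metres and radians):
On the way, in this order (a step that is already met when the one before it is completed fails the run):
1. the cap is pushed home (within 2.5 mm of its seat) while the lock is still open (less than 24 mm along its travel) (value of joint cap below 0.0025 m and value of joint lock below 0.024 m), for 0.2 s.
2. the transport lock is at its end stop (within 3 mm) (value of joint lock above 0.052 m), for 0.2 s.
At the end, for the whole second after the job is handed in: the cap is home (within 2.5 mm of its seat), the transport lock is at its end stop on the cap's side (within 3 mm), and both are at rest (value of joint cap below 0.0025 m and value of joint lock above 0.052 m and velocity of joint each of lock, cap below 0.005 m/s); the robot touches nothing.
It fails at once if a loose thing on the bench (screwdriver, blower, jar, bench block, hammer, tray) is moved more than 30 mm (distance of any of screwdriver, blower, jar, bench_block, hammer, tray from where it was at the start of the episode above 0.03 m).
It also fails if it takes over 45 s, if anything falls off the work surface, if the arm or the gripper's body presses on something with over 40 N, if the wrist force passes 120 N, or if a joint passes its speed limit or range.

## Working session

There is one attempt and no reset: what is moved stays moved. The work goes in short steps, Python scripts to look and compute and a tool call to move; the robot and the scene stay as the last step left them, time stands still between calls to the robot, and variables do not carry over. Pictures are saved under pics/ and viewed, at most 10 in all, crops included, and the job is handed in when it is done.

Besides the shell and the picture viewer there is one more tool, called after "Call:" as name([rows], argument=value, ...), one row to a line, values as JSON. move_arm: Moves the arm, as the interface text tells. Shifts and turns lie within -1 to 1; 1 stands for 120 mm of shift or 45 degrees of turn. Its arguments: {"type":"object","properties":{"rows":{"type":"array"}},"required":["rows"]}

```bash
mkdir -p pics; ls; cat > h.py <<'E'
import numpy as np, cv2, pickle
from scipy.spatial.transform import Rotation as R
def cloud(c):
    z=c["range_z"]; v,u=np.mgrid[:z.shape[0],:z.shape[1]]
    p=np.stack([(u-c["cx"])/c["fx"]*z,(v-c["cy"])/c["fy"]*z,z],-1)
    Rm=R.from_rotvec(np.ravel(c["rvec"])).as_matrix()
    P=(p-np.ravel(c["tvec"]))@Rm
    P[z<=0]=np.nan
    return P
E
python3 - <<'E'
from h import *
from workcell import *
for n in("top","side"):
    c=read_camera(n); pickle.dump(c,open(n+".pkl","wb"))
    cv2.imwrite(f"pics/{n}0.png",c["frame"][...,::-1])
    print(n,c["fx"],c["cx"],c["cy"],-R.from_rotvec(np.ravel(c["rvec"])).as_matrix().T@np.ravel(c["tvec"]))
print(get_state())
E
```

```text
pics
top 363.0932368816862 320.19412216728637 207.43899427061055 [ 0.40949029 -0.05286647  1.14941134]
side 504.46596382824396 317.87442965001134 204.2790338419517 [ 0.4043898  -0.91246996  1.01513133]
{'time_s': 0.1, 'joint_positions': array([ 5.92778580e+01,  1.79568401e+01,  8.58483973e+01,  5.34394120e-04,
        7.62593636e+01, -1.27992149e+01]), 'joint_velocities': array([-0.04653189, -0.05120971, -0.16810066,  0.01176365,  0.12951238,
       -0.0412442 ]), 'joint_efforts': array([ 1.42937795e-03, -4.12897611e+01, -2.60138029e+01, -2.44955772e-04,
        3.10228708e-03,  1.89978874e-05]), 'ee_pos': array([0.16146163, 0.49934598, 0.24479518]), 'orientation': array([-1.79937119e+02, -1.48174618e-02,  1.62076938e+02]), 'contact_force': array([-0.58748112,  0.71340067,  0.18233756]), 'wrist_torque': array([-0.02246514, -0.04712239, -0.0332985 ]), 'grip_force': 0.0, 'opening': 0.9995958550553878}
```

View pics/top0.png

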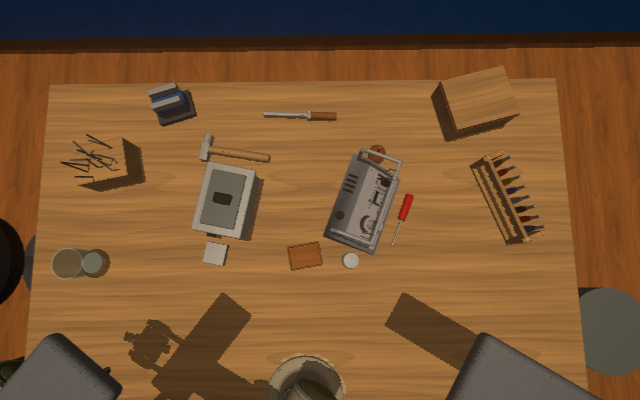

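View pics/side0.png

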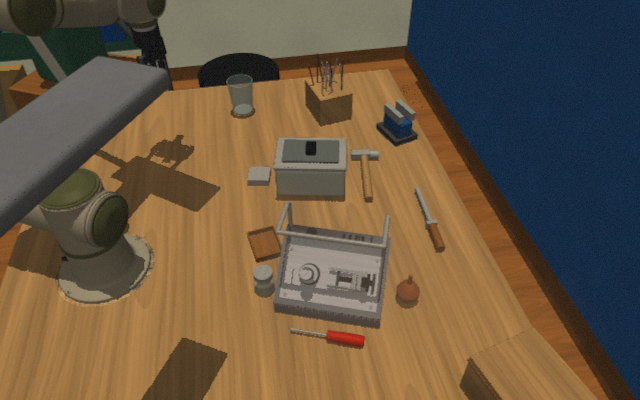

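```bash
python3 - <<'E'
from h import *
c=pickle.load(open("side.pkl","rb")); f=c["frame"][190:350,260:420]
cv2.imwrite("pics/s1.png",cv2.resize(f,(600,600),interpolation=cv2.INTER_CUBIC)[...,::-1])
P=cloud(c); Q=P[235:318,280:385].reshape(-1,3); Q=Q[~np.isnan(Q).any(1)]
# RANSAC plane, 38deg tilt
rng=np.random.default_rng(0);best=0
for i in range(3000):
    a=Q[rng.choice(len(Q),3,False)]; n=np.cross(a[1]-a[0],a[2]-a[0]); l=np.linalg.norm(n)
    if l<1e-6: continue
    n/=l; n*=np.sign(n[2])
    if abs(np.degrees(np.arccos(n[2]))-38)>4: continue
    m=abs((Q-a[0])@n)<.002
    if m.sum()>best: best=m.sum();B=m
S=Q[B]; m0=S.mean(0); n=np.linalg.svd(S-m0)[2][2]; n*=np.sign(n[2])
print(best,len(Q),n,np.degrees(np.arccos(n[2])),m0)
h=np.array([n[0],n[1],0]); h/=np.linalg.norm(h); ux=-h; uy=np.cross([0,0,1],ux); xs=np.cross(uy,n)
print("yaw",np.degrees(np.arctan2(ux[1],ux[0])))
s=(Q-m0)@xs; t=(Q-m0)@uy; w=(Q-m0)@n
pl=abs(w)<.003
print("x ext",np.percentile(s[pl],[0,1,99,100]),"y",np.percentile(t[pl],[0,1,99,100]))
for lo,hi in((.006,.02),(.02,.03),(.03,.04),(.04,.045),(.045,.05),(.05,.055),(.055,.065),(.065,.1)):
    k=(w>lo)&(w<hi); print(lo,hi,k.sum())
np.savez("pl.npz",m0=m0,n=n,ux=ux,uy=uy,xs=xs)
img=np.full((400,640,),0.);
W=(P-m0)@n
for r in range(258,300,3): print(r,' '.join('%3d'%(1000*x) if x==x else ' . ' for x in W[r,290:386:3]))
E
```

```text
3789 8687 [-0.22276978 -0.57735744  0.78551385] 38.23177165166463 [ 0.55068189 -0.20731362  0.08795408]
yaw 68.90120222233065
x ext [-0.07941796 -0.07574693  0.07742595  0.08102596] y [-0.12246469 -0.11890772  0.1214678   0.12730324]
0.006 0.02 589
0.02 0.03 34
0.03 0.04 23
0.04 0.045 47
0.045 0.05 10
0.05 0.055 44
0.055 0.065 82
0.065 0.1 0
258   0   0   1  -1   0  -1   3   1  -2   0   1  -3   2   2   0   1   0  -7   1   3  -2   4   1  -4   0  -4   6   0   1   3  -2  -5
261   1   2   3   1  -2  -1  -1  .   -2   0   2   2  -1   2   1   1   0   2   1   1   2   0   0   0   1  -2  -3   0  -2   2  -2   1
264   1   0  -1  -3   0   7  -3   0  -1   0   0   3   0   3   0   0  -2  -2   2   3  -1   0   0  -3   1   0   3   3   3   1   1  -2
267  -2  -1   2   3  19  18  18  18  15   2   0  -3   3   9   1  -1   2   0   2   0   3   1  -3   2  -1   1  -1   0   0   2   0  -5
270   1   2  -3  -4  57  56  56  47  20   0   1   1   5   0  -4  10  10  13  12  13   6   0  -2   2   0   0   0  -1  -1   0   0   2
273   0   0   1  17  52  57  58  57  17  18   2   0   0   0   0   0   2  -2  -3   2   0   8   9 
[... 391 characters left out ...]
  11  12  42  38  12   0   3  -2   0   0
285   0  -2  -1   1   0   1   0   0  -4   0   0  -1   9  16  14   3  -2   2  -3   0   1  10  15  13  41  39   3   3  -2   1   0   0
288   1   3  -2   4   2   0  .    4   2   1   0  -5   2   2  -1   0  10  12  13  14  12  12  12  12  12  10  -4   8   0   0  -1   0
291   0   0  -3   0   2  -2  -3   6   0   1  -2   1   0   3  -1   0   1   1   0   0   1   1  11  11  11   7  -4   5   0   0   0   0
294   3   3   4   3   2   0  -4   0   3  -3   1  -3   0  -1   1   3   0   1   0   0   0   1  -4   0  -3   0   1   1   0   0   0   1
297  -4   1   1   0   1   4   1   1   0   0  -1  -1   1   3   3   0   2   0   0   3   2   0   0   5   0   1  -1   1  -1   0   0 -82
```

View pics/s1.png

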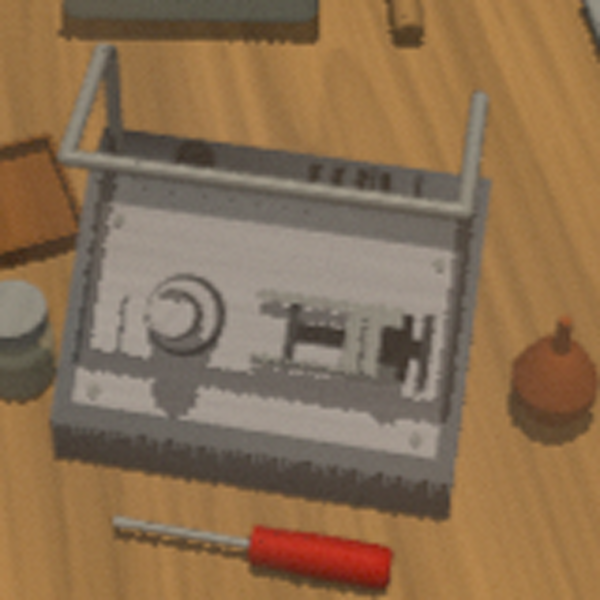

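```bash
python3 - <<'E'
from h import *
g=np.load("pl.npz"); m0,n,xs,uy,ux=[g[k] for k in("m0","n","xs","uy","ux")]
for nm,box in(("side",(200,340,260,420)),("top",(140,260,315,410))):
    c=pickle.load(open(nm+".pkl","rb")); P=cloud(c)[box[0]:box[1],box[2]:box[3]].reshape(-1,3); P=P[~np.isnan(P).any(1)]
    s,t,w=(P-m0)@xs,(P-m0)@uy,(P-m0)@n
    pl=(abs(w)<.003)&(abs(s)<.09)&(abs(t)<.14)
    print(nm,"panel n",pl.sum(),"w med",np.median(w[pl]),"t ext by slab",[(np.round(np.percentile(t[pl&(s>a)&(s<a+.03)],[1,99])*1e3)) for a in(-.07,-.04,.03)], "s ext",[np.round(np.percentile(s[pl&(t>a)&(t<a+.05)],[1,99])*1e3) for a in(-.11,-.03,.06)])
    for l,k in(("captop",(w>.048)&(w<.065)&(abs(s)<.05)&(t>0)&(t<.1)),("grip",(w>.035)&(w<.048)&(abs(s)<.05)&(t<0))):
        A=np.c_[s,t,w][k]*1e3; print(l,k.sum(),np.median(A,0),(np.percentile(A,5,0)+np.percentile(A,95,0))/2,np.ptp(A,0))
    k=(w>.07)&(abs(t)<.09)&(abs(s)<.2)&(P[:,2]>.14); Q=P[k]
    if k.sum()>5:
        A=np.c_[s,t,w][k]*1e3
        d=np.linalg.svd(Q-Q.mean(0))[2][0]
        print("bar",k.sum(),np.median(A,0),A.min(0),A.max(0),"yaw of bar",np.degrees(np.arctan2(d[1],d[0])),"z",np.percentile(Q[:,2],[5,50,95]))
print(xs,uy)
E
```

```text
side panel n 5217 w med -1.8991902446946115e-05 t ext by slab [array([-119.,  125.]), array([-120.,  125.]), array([-120.,  124.])] s ext [array([-76.,  77.]), array([-75.,  77.]), array([-75.,  77.])]
captop 127 [ 0.40745933 51.50894344 56.10518155] [ 0.56616322 51.89526642 55.86462634] [27.01290717 25.87874165 12.79021618]
grip 64 [  0.70081976 -77.05029305  41.89872472] [  0.35625468 -77.17491489  40.88405987] [21.84453987 13.88181144 11.09447484]
bar 439 [ 79.04206528  -6.65504341 130.85773832] [ 74.04572475 -89.75379766 108.70810268] [ 97.1798598   89.37895978 136.46536577] yaw of bar -20.327972088646163 z [0.2344407  0.24016958 0.24318769]
top panel n 2146 w med -0.0004550852660383512 t ext by slab [array([-119.,  127.]), array([-120.,  126.]), array([-119.,  126.])] s ext [array([-75.,  77.]), array([-74.,  77.]), array([-74.,  79.])]
captop 31 [-4.68874258 52.76931378 55.14842236] [ 1.83089304 52.30598034 52.86650877] [27.26154236 22.81684042  9.74257996]
grip 21 [  6.31860441 -74.63693094  39.34622479] [  5.76318966 -74.9974611   39.11041734] [16.91727323 12.34834173  7.32840314]
bar 302 [ 81.17373554  -8.58652463 128.98396813] [ 72.93931835 -89.84756726  92.58733911] [ 97.10549932  89.14500928 134.03876274] yaw of bar 160.68653690116284 z [0.2342797  0.23895122 0.24240467]
[0.2827671  0.73285386 0.61884407] [-0.93296109  0.35997723  0.        ]
```

```bash
cat >> h.py <<'E'
def frame():
    g=np.load("pl.npz"); yaw=np.radians(69.3); n=g["n"]
    ux=np.array([np.cos(yaw),np.sin(yaw),0]); uy=np.cross([0,0,1],ux); a=np.radians(38)
    n=-np.sin(a)*ux+np.cos(a)*np.array([0,0,1]); xs=np.cross(uy,n)
    return g["m0"],xs,uy,n
def delta(st,stw,tip=.014):
    """tool-frame shift (units 120mm) and turn (units 45deg) to bring fingertip to panel coords stw (mm)"""
    m0,xs,uy,n=frame(); s,t,w=np.array(stw)/1e3
    Rt=np.stack([uy,xs,-n],1); p=m0+xs*s+uy*t+n*(w+tip)
    Rc=R.from_euler("xyz",st["orientation"],degrees=True)
    return p,Rc.inv().apply(p-st["ee_pos"])/.12,np.degrees((Rc.inv()*R.from_matrix(Rt)).as_rotvec())/45
def here(st,tip=.014):
    m0,xs,uy,n=frame(); Rc=R.from_euler("xyz",st["orientation"],degrees=True).as_matrix()
    d=st["ee_pos"]+Rc[:,2]*tip-m0; return np.round([d@xs*1e3,d@uy*1e3,d@n*1e3],1)
E
python3 - <<'E'
from h import *
from workcell import *
st=get_state(); c=read_camera("wrist")
cw=-R.from_rotvec(np.ravel(c["rvec"])).as_matrix().T@np.ravel(c["tvec"])
Rc=R.from_euler("xyz",st["orientation"],degrees=True)
print("cam in tool",Rc.inv().apply(cw-st["ee_pos"]))
for q in([0,52,150],[0,-105,80]): print(delta(st,q))
print(frame())
E
```

```text
cam in tool [ 8.43484963e-02 -1.24151908e-04 -1.28514945e-01]
(array([ 0.46634898, -0.28338329,  0.21718784]), array([-4.42479415, -5.42406201,  0.23486981]), array([-0.84568172, -0.02074943,  0.05933665]))
(array([ 0.62844716, -0.29856466,  0.16202709]), array([-5.74910928, -5.12822973,  0.69387588]), array([-0.84568172, -0.02074943,  0.05933665]))
(array([ 0.55068189, -0.20731362,  0.08795408]), array([0.27854198, 0.73713996, 0.61566148]), array([-0.93544403,  0.35347484,  0.        ]), array([-0.21762084, -0.57591685,  0.78801075]))
```

Call:
move_arm([
  [[-0.3,-0.37,-0.2,0,0,0,0],[-0.3,-0.37,-0.2,0,0,0,0],[-0.3,-0.37,-0.2,0,0,0,0],[-0.3,-0.37,-0.2,0,0,0,0],[-0.3,-0.37,-0.2,0,0,0,0]],
])

```text
time_s: 0.78
ee_pos: [0.2645, 0.2312, 0.366]
orientation: [180.0, 0.0, 162.1]
contact_force: [1.3, 0.5, 0.0]
opening: -0.001
grip_force: 0.0
```

Call:
move_arm([
  [[-0.32,-0.39,0,0,0,0,0],[-0.32,-0.39,0,0,0,0,0],[-0.32,-0.39,0,0,0,0,0],[-0.32,-0.39,0,0,0,0,0],[-0.32,-0.39,0,0,0,0,0]],
])

```text
time_s: 1.4
ee_pos: [0.3754, -0.0509, 0.3653]
orientation: [180.0, 0.0, 162.0]
contact_force: [-0.3, 1.0, 0.1]
opening: -0.001
grip_force: 0.0
```

Call:
move_arm([
  [[-0.32,-0.39,0,0,0,0,0],[-0.32,-0.39,0,0,0,0,0],[-0.32,-0.39,0,0,0,0,0],[-0.2,-0.39,0,0,0,0,0],[0,0,0,0,0,0,0]],
])

```text
time_s: 2.02
ee_pos: [0.4499, -0.2725, 0.3636]
orientation: [179.9, -0.2, 161.9]
contact_force: [-0.7, 0.3, -1.0]
opening: 0.001
grip_force: 0.0
```

```bash
python3 - <<'E'
from h import *
from workcell import *
st=get_state();print(st["time_s"],st["ee_pos"],st["orientation"],st["joint_positions"],st["opening"],here(st))
print(delta(st,[0,51.5,130]))
E
```

```text
2.025 [ 0.4499115  -0.27250089  0.36356299] [ 1.79945338e+02 -1.50399007e-01  1.61885344e+02] [-4.39683788e+01  1.51580544e+01  7.21183795e+01 -1.64153527e-02
  9.28827481e+01 -1.15854454e+02] 0.0007756270692963331 [ 85.   71.3 265.6]
(array([ 0.47116912, -0.27204169,  0.20142763]), array([-0.17072306,  0.05742677,  1.35073994]), array([-0.84315945, -0.02229476,  0.05420892]))
```

Call:
move_arm([
  [[0,-0.1,0,-0.21,-0.005,0.013,0],[0,-0.1,0,-0.21,-0.005,0.013,0],[0,-0.1,0,-0.21,-0.005,0.013,0],[0,-0.1,0,-0.21,-0.005,0.013,0],[0,0,0,0,0,0,0]],
])

```text
time_s: 2.65
ee_pos: [0.4346, -0.3139, 0.352]
orientation: [142.0, -0.1, 159.5]
contact_force: [-0.0, 0.0, 1.4]
opening: 0.001
grip_force: 0.0
```

```bash
python3 - <<'E'
from h import *
from workcell import *
st=get_state();print(st["time_s"],st["ee_pos"],st["orientation"],st["joint_positions"],here(st))
print(delta(st,[0,51.5,80]))
E
```

```text
2.65 [ 0.4346002  -0.31394103  0.35195952] [ 1.42039894e+02 -1.09580020e-01  1.59475922e+02] [ -61.10444572   25.11677168   67.4105393    30.06481004  111.47699902
 -125.36710498] [ 51.6  70.9 280.7]
(array([ 0.48205017, -0.24324585,  0.16202709]), array([-0.16679573, -0.4290767 ,  1.67232123]), array([-0.00089028, -0.00432519,  0.00158293]))
```

Call:
move_arm([
  [[-0.167,-0.43,0,0,-0.004,0,0],[0,0,0.45,0,0,0,0],[0,0,0.45,0,0,0,0],[0,0,0.45,0,0,0,0],[0,0,0.3,0,0,0,0]],
])

```text
time_s: 3.28
ee_pos: [0.4836, -0.242, 0.1651]
orientation: [142.3, 0.2, 159.7]
contact_force: [0.9, 0.2, -0.0]
opening: 0.001
grip_force: 0.0
```

```bash
python3 - <<'E'
from h import *
from workcell import *
for n in("side","wrist"):
    c=read_camera(n); pickle.dump(c,open(n+"1.pkl","wb"))
    f=c["frame"]
    if n=="side": f=cv2.resize(f[190:350,220:420],(750,600),interpolation=cv2.INTER_CUBIC)
    cv2.imwrite(f"pics/{n}1.png",f[...,::-1])
st=get_state();print(st["time_s"],st["ee_pos"],st["orientation"],st["contact_force"],here(st))
print(delta(st,[0,51.5,44]))
E
```

```text
3.375 [ 0.48323311 -0.24115586  0.16448479] [1.42193723e+02 5.57122593e-02 1.59787180e+02] [-0.70238043  0.50640615  0.92247777] [ 3.3 51.2 80.5]
(array([ 0.48988452, -0.22251284,  0.1336587 ]), array([ 0.00191251, -0.02714867,  0.30406788]), array([-0.00429967, -0.00567398,  0.00930301]))
```

View pics/side1.png

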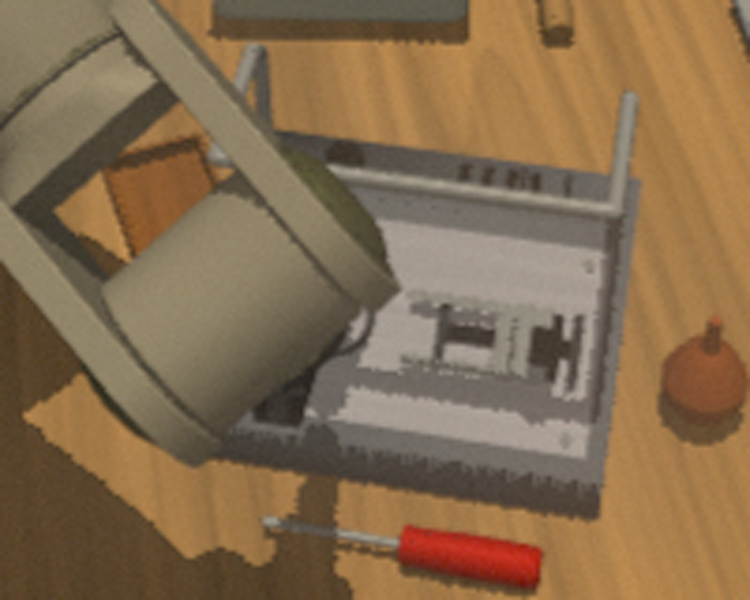

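View pics/wrist1.png

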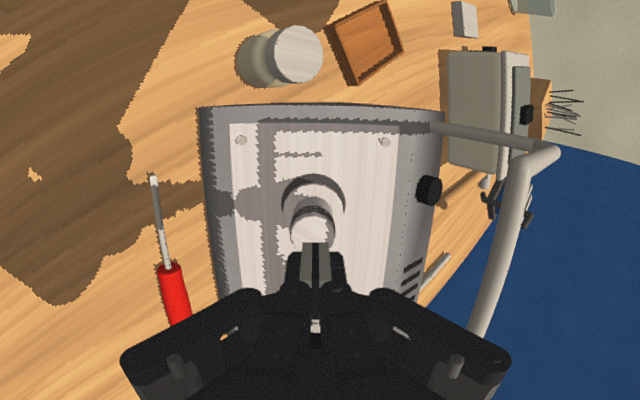

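Call:
move_arm([
  [[0,-0.02,0.15,0,0,0,0],[0,0,0.04,0,0,0,0],[0,0,0.04,0,0,0,0],[0,0,0.03,0,0,0,0],[0,0,0.03,0,0,0,0]],
])

```text
time_s: 4.0
ee_pos: [0.4902, -0.2271, 0.1374]
orientation: [142.2, 0.3, 159.5]
contact_force: [-1.3, -1.8, 4.5]
opening: -0.002
grip_force: 2.4
```

```bash
python3 - <<'E'
from h import *
from workcell import *
st=get_state();print(st["time_s"],st["contact_force"],here(st),delta(st,[0,51.5,44]))
E
```

```text
4.0 [-1.29462843 -1.75766579  4.51769014] [-1.  49.6 49.5] (array([ 0.48988452, -0.22251284,  0.1336587 ]), array([0.0158163 , 0.00847637, 0.04576655]), array([-0.00496978,  0.00281628,  0.00760761]))
```

Pushing at about 5 N, as expected. Continue in small steps.

Call:
move_arm([
  [[0,0,0.02,0,0,0,0],[0,0,0.02,0,0,0,0],[0,0,0,0,0,0,0]],
])

```text
time_s: 4.38
ee_pos: [0.4912, -0.2239, 0.1329]
orientation: [142.2, 0.3, 159.5]
contact_force: [0.1, -1.3, 2.2]
opening: -0.0
grip_force: 1.3
```

Call:
move_arm([
  [[0,0,0.012,0,0,0,0],[0,0,0,0,0,0,0]],
])

```text
time_s: 4.62
ee_pos: [0.4914, -0.2231, 0.1318]
orientation: [142.2, 0.3, 159.5]
contact_force: [1.9, -0.7, 3.8]
opening: 0.001
grip_force: 1.7
```

```bash
python3 - <<'E'
from h import *
from workcell import *
st=get_state();print(st["time_s"],st["contact_force"],here(st))
E
```

```text
4.625 [ 1.86630491 -0.72308038  3.8108406 ] [-1.2 49.8 42.6]
```

Call:
move_arm([
  [[0,0,0.012,0,0,0,0],[0,0,0,0,0,0,0]],
])

```text
time_s: 4.88
ee_pos: [0.4917, -0.2223, 0.1306]
orientation: [142.2, 0.2, 159.5]
contact_force: [1.7, -0.9, 3.4]
opening: -0.0
grip_force: 1.7
```

Call:
move_arm([
  [[0,0,0.01,0,0,0,0],[0,0,0,0,0,0,0]],
])

```text
time_s: 5.12
ee_pos: [0.4919, -0.222, 0.1302]
orientation: [142.2, 0.3, 159.5]
contact_force: [-1.4, -5.1, 7.9]
opening: 0.004
grip_force: 4.5
```

```bash
python3 - <<'E'
from h import *
from workcell import *
st=get_state();print(st["time_s"],st["contact_force"],here(st),st["opening"])
E
```

```text
5.125 [-1.3811655  -5.09612423  7.93150531] [-1.2 49.8 40.5] 0.0035908106990827655
```

Call:
move_arm([
  [[0,0,0.01,0,0,0,0],[0,0,0,0,0,0,0],[0,0,0,0,0,0,0]],
])

```text
time_s: 5.5
ee_pos: [0.4921, -0.222, 0.1301]
orientation: [142.3, 0.3, 159.5]
contact_force: [-5.0, -7.6, 14.9]
opening: -0.002
grip_force: 8.8
```

```bash
python3 - <<'E'
from h import *
from workcell import *
st=get_state();print(st["time_s"],st["contact_force"],here(st),st["opening"])
E
```

```text
5.5 [-5.00175153 -7.63100401 14.87559515] [-1.3 49.6 40.4] -0.0016703896290218884
```

Call:
move_arm([
  [[0,0,-0.3,0,0,0,0],[-0.3,0,-0.05,0,0,0,0],[-0.5,0,0,0,0,0,0],[-0.48,0,0,0,0,0,0],[0,0,0,0,0,0,0]],
])

```text
time_s: 6.12
ee_pos: [0.6286, -0.2987, 0.1594]
orientation: [142.2, 0.1, 159.6]
contact_force: [0.5, 0.7, -0.7]
opening: 0.0
grip_force: 0.0
```

```bash
python3 - <<'E'
from h import *
from workcell import *
m0,xs,uy,n=frame()
for nm in("side","side1"):
    P=cloud(pickle.load(open(nm+".pkl","rb"))).reshape(-1,3); s,t,w=1e3*(P-m0)@xs,1e3*(P-m0)@uy,1e3*(P-m0)@n
    for a in range(-124,-60,6):
        k=(abs(s)<25)&(t>a)&(t<=a+6)&(w>-10)&(w<70); print(a,k.sum(),np.round(np.percentile(w[k],[50,90,100])))
for nm in("side","wrist"):
    c=read_camera(nm); f=c["frame"]
    if nm=="side":
        f=cv2.resize(f[190:350,220:420],(750,600),interpolation=cv2.INTER_CUBIC)
        P=cloud(c).reshape(-1,3); s,t,w=1e3*(P-m0)@xs,1e3*(P-m0)@uy,1e3*(P-m0)@n
        k=(abs(s)<20)&(abs(t-52)<20)&(w>32)&(w<65); print("cap top w",k.sum(),np.median(w[k]) if k.any() else 0)
        k=(abs(s)<20)&(abs(t+77)<20)&(w>35)&(w<48); print("grip",k.sum(),np.median(w[k]) if k.any() else 0, np.median(t[k]))
    cv2.imwrite(f"pics/{nm}2.png",f[...,::-1])
st=get_state();print(st["time_s"],st["contact_force"],here(st),delta(st,[0,-107,18]),st["joint_positions"])
E
```

```text
-124 45 [0. 3. 4.]
-118 60 [0. 2. 5.]
-112 57 [1. 4. 5.]
-106 60 [1. 4. 7.]
-100 61 [ 5.  9. 11.]
-94 58 [2. 6. 9.]
-88 63 [ 7. 39. 45.]
-82 63 [14. 44. 46.]
-76 56 [24. 44. 47.]
-70 56 [12. 15. 35.]
-64 59 [11. 15. 16.]
-124 44 [0. 3. 6.]
-118 61 [-0.  2.  4.]
-112 55 [0. 4. 6.]
-106 60 [1. 4. 7.]
-100 60 [ 5.  8. 10.]
-94 59 [1. 5. 7.]
-88 63 [ 8. 39. 44.]
-82 63 [14. 44. 47.]
-76 57 [16. 44. 46.]
-70 55 [12. 15. 37.]
-64 58 [11. 15. 17.]
cap top w 0 0
grip 0 0 nan
6.225 [-0.22718759 -0.12677448  0.1270166 ] [  -1.  -102.8   79.4] (array([ 0.64381054, -0.26356477,  0.11317042]), array([-0.03557789,  0.00904853,  0.51133605]), array([-0.00340473, -0.00253153,  0.00520271])) [ -46.52352838   49.8566777    53.95409857   33.56486607   94.17281046
 -119.0354518 ]
  return _methods._mean(a, axis=axis, dtype=dtype,
  ret = ret.dtype.type(ret / rcount)
```

View pics/wrist2.png

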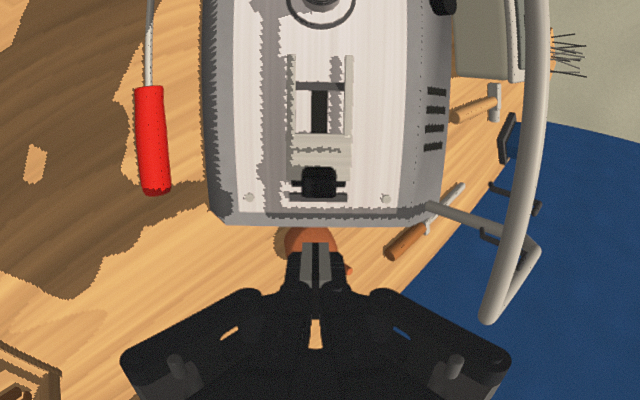

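View pics/side2.png

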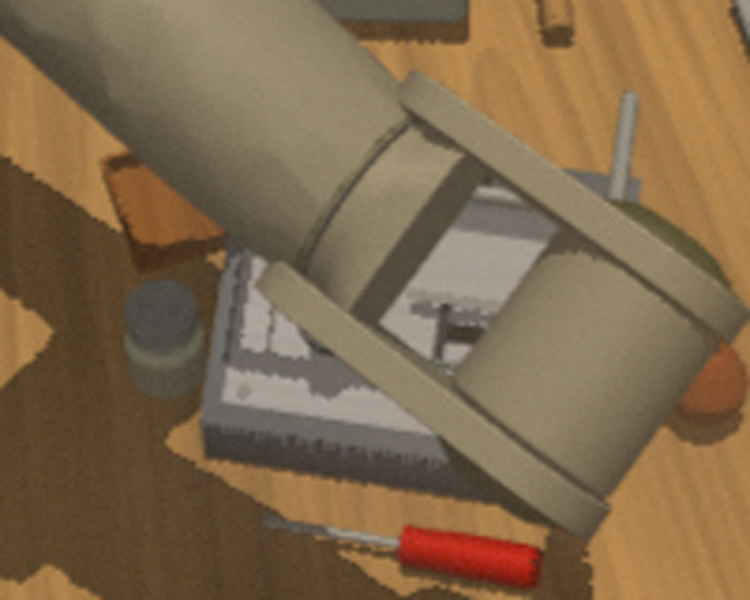

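```bash
python3 - <<'E'
from h import *
from workcell import *
c=read_camera("side"); P=cloud(c)
for u,v in((287,238),(300,230),(310,250),(320,215),(325,245),(340,235),(265,205),(300,200),(365,285),(400,270)): print(u,v,np.round(P[v,u],3))
E
```

```text
287 238 [ 0.445 -0.368  0.418]
300 230 [ 0.467 -0.364  0.428]
310 250 [ 0.478 -0.391  0.407]
320 215 [nan nan nan]
325 245 [ 0.502 -0.39   0.414]
340 235 [ 0.531 -0.37   0.409]
265 205 [ 0.417 -0.325  0.455]
300 200 [ 0.474 -0.319  0.45 ]
365 285 [ 0.552 -0.458  0.386]
400 270 [ 0.607 -0.454  0.405]
```

Call:
move_arm([
  [[-0.06,0,0,0,0,0,0],[0,0,0.2,0,0,0,0],[0,0,0.2,0,0,0,0],[0,0,0.11,0,0,0,0],[0,0,0,0,0,0,0]],
])

```text
time_s: 6.9
ee_pos: [0.6468, -0.2658, 0.1142]
orientation: [142.2, 0.2, 159.5]
contact_force: [0.3, -0.3, 0.4]
opening: -0.006
grip_force: 0.0
```

```bash
python3 - <<'E'
from h import *
from workcell import *
st=get_state();print(st["time_s"],st["contact_force"],here(st))
c=read_camera("wrist"); cv2.imwrite("pics/wrist3.png",c["frame"][100:300,200:440][...,::-1].repeat(2,0).repeat(2,1))
E
```

```text
6.9 [ 0.34016269 -0.34226181  0.42084199] [  -0.2 -110.6   19.5]
```

View pics/wrist3.png

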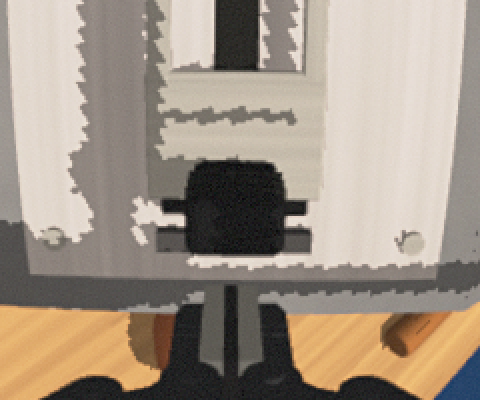

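The shut fingertips (231,290 in the crop) stand behind the grip (235,205), well aligned and free of contact. Push.

Call:
move_arm([
  [[0.1,0,0,0,0,0,0],[0.06,0,0,0,0,0,0],[0.06,0,0,0,0,0,0],[0.06,0,0,0,0,0,0],[0.06,0,0,0,0,0,0]],
])

```text
time_s: 7.58
ee_pos: [0.6085, -0.252, 0.1145]
orientation: [142.2, 0.3, 159.5]
contact_force: [3.3, -1.3, 2.0]
opening: -0.002
grip_force: 1.6
```

```bash
python3 - <<'E'
from h import *
from workcell import *
st=get_state();print(st["time_s"],st["contact_force"],here(st))
E
```

```text
7.575 [ 3.3470047  -1.27808343  1.98603149] [ -0.5 -69.9  20.1]
```

Call:
move_arm([
  [[0.05,0,0,0,0,0,0],[0.05,0,0,0,0,0,0],[0.04,0,0,0,0,0,0],[0.03,0,0,0,0,0,0],[0,0,0,0,0,0,0]],
])

```text
time_s: 8.2
ee_pos: [0.5892, -0.2445, 0.1138]
orientation: [142.2, 0.2, 159.5]
contact_force: [-0.1, -0.0, -0.5]
opening: 0.003
grip_force: 0.2
```

Call:
move_arm([
  [[0.02,0,0,0,0,0,0],[0,0,0,0,0,0,0]],
])

```text
time_s: 8.45
ee_pos: [0.5872, -0.2438, 0.1138]
orientation: [142.2, 0.2, 159.5]
contact_force: [1.5, 0.7, -0.4]
opening: 0.001
grip_force: 0.8
```

```bash
python3 - <<'E'
from h import *
from workcell import *
st=get_state();print(st["time_s"],st["contact_force"],here(st))
E
```

```text
8.45 [ 1.52270434  0.66874412 -0.44933281] [ -0.9 -47.1  19.4]
```

Call:
move_arm([
  [[0.015,0,0,0,0,0,0],[0.015,0,0,0,0,0,0],[0,0,0,0,0,0,0]],
])

```text
time_s: 8.82
ee_pos: [0.5863, -0.2435, 0.1139]
orientation: [142.3, 0.6, 159.3]
contact_force: [19.7, -3.5, -7.0]
opening: 0.004
grip_force: 9.8
```

Call:
move_arm([
  [[0.015,0,0,0,0,0,0],[0,0,0,0,0,0,0]],
])

```text
time_s: 9.07
ee_pos: [0.5861, -0.2435, 0.1141]
orientation: [142.3, 0.8, 159.2]
contact_force: [30.1, -5.6, -9.9]
opening: -0.002
grip_force: 14.9
```

```bash
python3 - <<'E'
from h import *
from workcell import *
st=get_state();print(st["time_s"],st["contact_force"],here(st))
E
```

```text
9.075 [30.05566062 -5.62851401 -9.91754957] [ -0.8 -46.1  19.7]
```

End stop reached where predicted. Back off and check.

Call:
move_arm([
  [[-0.15,0,0,0,0,0,0],[-0.05,0,-0.2,0,0,0,0],[0,0,-0.45,0,0,0,0],[-0.45,0,0,0,0,0,0],[0,0,-0.4,0,0,0,0]],
])

```text
time_s: 9.7
ee_pos: [0.6288, -0.34, 0.2089]
orientation: [142.0, -0.3, 159.7]
contact_force: [-0.5, -0.7, -0.2]
opening: -0.001
grip_force: 0.0
```

```bash
python3 - <<'E'
from h import *
from workcell import *
st=get_state();print(st["time_s"],st["contact_force"],here(st))
c=read_camera("wrist"); cv2.imwrite("pics/wrist4.png",c["frame"][0:260,160:480][...,::-1].repeat(2,0).repeat(2,1))
m0,xs,uy,n=frame()
for nm in("top","side"):
    P=cloud(read_camera(nm)).reshape(-1,3); s,t,w=1e3*(P-m0)@xs,1e3*(P-m0)@uy,1e3*(P-m0)@n
    for l,k in(("cap",(abs(s)<20)&(abs(t-52)<20)&(w>30)&(w<70)),("grip",(abs(s)<20)&(t<20)&(t>-100)&(w>35)&(w<50))): print(nm,l,k.sum(),np.median(np.c_[s,t,w][k],0) if k.any() else 0)
E
```

```text
9.7 [-0.47585567 -0.68686364 -0.23909635] [  -1.6 -119.9  140.7]
top cap 50 [10.31404484 55.06941095 39.34756661]
top grip 23 [  7.92373359 -25.88058977  40.21905249]
side cap 0 0
side grip 62 [  0.13032114 -27.61108513  41.99337197]
```

View pics/wrist4.png

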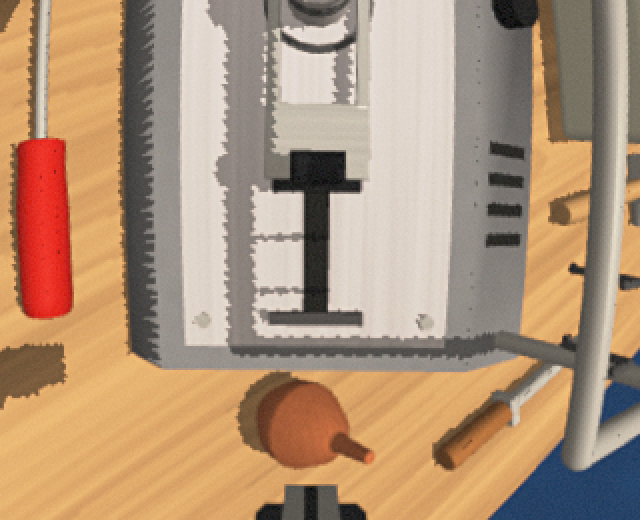

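The grip (318,170) is at its cap-side stop, measured at y of about -30 mm. The fork prongs lie around the cap at the top of the view, and the arm is clear of everything.

```bash
python3 -c "
from workcell import *
print(job_done())"
```

```text
the job is handed in; nothing more can be done
None
```

The cap is pushed home on its seat, the transport lock is at its end stop with the fork around the cap, and the job is handed in at about 10 s; nothing else on the bench was touched as far as the forces and pictures show.

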